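Start the vacuum hold-down in the violin workshop

TASK

Start the vacuum hold-down: first swing the valve handle round to its stop, so that it lies along its pipe. Then take the bent rod from its stand, reach over the plywood guard with it and pull the pump's paddle lever all the way over towards the guard, touching the lever only with the rod and never with the hand. Finally lay the rod back in the notches of its stand the way it lay, let go of it, and leave the other tools and jars on the bench where they are.

Things in the scene. Friction and masses are not known exactly. Their poses are not given: they have to be found in the camera images.
- rod: bent rod, loose, 0.19 kg: square pale-wood handle, 22 x 22 mm section, with brass end cap from x = -102 to +80 mm, then a round 8 mm steel bar to x = +165 mm, there bent square down, its leg ending 99 mm below the handle's axis. Origin in the handle's middle, on its axis, near the centre of mass; x towards the bend, z up. Starts level in the stand, leg hanging down in front
- rod_tip (a point): the lower end of the rod's hanging leg (165 mm ahead of and 99 mm below the rod's origin)
- stand: fixed dark-wood stand, base 150 x 90 x 12 mm, two uprights 14 mm thick at x = -45 and +45 mm, each with an open flared notch on top (28 mm wide at its floor, 114 mm up; about 50 mm wide at the tips, 140 mm up). The 76 mm between the uprights are free for fingers. Origin on the bench under its middle; x is the direction in which the rod lies
- stand_rest (a point): the point of the stand where the middle of the handle's axis rests, 125 mm above the bench, within 8 mm of the rod's origin along the stand's x at the start
- valve: fixed brass ball valve in a 28 mm copper pipe bridge that runs along the valve's own y, 160 mm long over all, pipe axis 55 mm above the bench. Origin on the bench under the handle's pivot. May stand on either side of the pump: stand and valve change places.
- valve_handle (a joint): angle of the flat handle about the vertical through the valve's origin: 0 shut, pointing along the valve's +x; grows anticlockwise from above to a hard stop at 1.571, open, pointing along +y. Starts 0 to 0.35; friction 0.15 N m, stays where left. Bar 18 mm wide (black grip 22 mm, 40 to 115 mm out), reaches 115 mm from the pivot, 94 to 106 mm above the bench
- valve_tip (a point): outer end of the valve handle, 115 mm from the pivot, 100 mm above the bench
- pump: fixed grey vacuum pump, box 170 x 150 x 50 mm (x from -50 to +120 mm) with a dark motor cylinder 92 mm high behind it (x from 117 to 209 mm). Origin on the bench under the lever's pivot; +x away from the guard.
- lever (a joint): lever angle about a level axle along the pump's y, 60 mm above the bench: 0 off, leaning 0.45 rad away from the guard (pump +x); grows as it is pulled towards the guard (-x) to a stop at 0.9, on, leaning 0.45 rad to the guard. Starts 0 to 0.12; friction 0.09 N m, stays where left. 85 mm long; its outer 40 mm is a black paddle 46 mm wide (along y), 12 mm thick
- lever_tip (a point): middle of the paddle's top edge, 85 mm from the axle (137 mm above the bench when off or on, 145 mm at most in between)
- guard: fixed upright plywood board between the robot and the lever, 200 mm wide, 10 mm thick, 155 mm high, two small feet on the robot's side. Origin on the bench under the board's middle; it stands across the pump's x, 85 to 105 mm from the axle on the -x side.
- gouge_a: bystander: gouge with pale handle, 210 mm long, 22 mm high, in front of the guard; origin between handle and blade, x along the blade
- gouge_b: bystander: gouge, 190 mm long, 22 mm high, near the robot; origin between handle and blade
- plane: bystander: small brass plane, 110 x 36 mm, 60 mm high; origin under its middle
- varnish: bystander: reddish-brown jar with dark lid, 56 mm across, 85 mm high, beyond the task's things on the left; origin under its middle
- blank: bystander: wooden block 120 x 45 x 40 mm, beyond the task's things on the right; origin under its middle
- rasp: bystander: rasp, 290 mm long, 22 mm high, on the right; origin on its underside at mid length, near the handle
- glue_cup: bystander: white cup, 70 mm across, 80 mm high, on the left; origin under its middle
Not all that is in view belongs to the job. Of the things shaped like the valve, the brass one is meant.

How it is judged:
On the way, in this order (a step that is already met when the one before it is completed fails the run):
1. the valve is fully open while the pump is still off (value of joint valve_handle above 1.47 rad and value of joint lever below 0.4 rad), for 0.2 s.
2. the lever is pulled fully over while the rod is off its stand (value of joint lever above 0.8 rad and distance between rod and stand_rest above 0.08 m), for 0.2 s.
At the end, for the whole second after the job is handed in: Valve handle within 0.1 rad of its open stop (above 1.47), lever within 0.1 rad of its on stop (above 0.8), rod at rest in both notches of its stand, leg down: origin within 25 mm of the resting point, 6 mm of its height, level and along the stand within 0.1 rad (value of joint valve_handle above 1.47 rad and value of joint lever above 0.8 rad and horizontal distance between rod and stand_rest below 0.025 m and z of rod in the frame of stand_rest between -0.006 and 0.006 m and angle between rod's own z axis and vertical below 0.1 rad and angle between the x axis of rod and the x axis of stand, either way round below 0.12 rad and linear speed of rod below 0.02 m/s); the robot touches nothing.
It fails at once if the robot touches the pump lever itself (contact force between any of the arm, the fingers and lever above 0.5 N).
It fails at once if a bystander is displaced by more than 30 mm (distance of any of gouge_a, gouge_b, plane, varnish, blank, rasp, glue_cup from where it was at the start of the episode above 0.03 m).
It also fails if it takes over 70 s, if anything falls off the work surface, if the arm or the gripper's body presses on something with over 40 N, if the wrist force passes 120 N, or if a joint passes its speed limit or range.

ROBOT

A 7-joint arm with a two-finger parallel gripper is mounted at the origin on the work surface. World frame = base frame: x ahead of the robot, y to its left, z up, the work surface at z = 0. Lengths are in m, angles in rad, forces in N, time in s.
With the tool pointing down it reaches from about 0.35 to 0.9 m from the base axis. Payload 8.1 kg.
Tool frame: the origin (TCP) lies between the finger pads; the fingertips stand ahead of it and the grasp point (between the pads) is the TCP (arm.nose_length is the z of the fingertips in the tool frame, in m); z points along the fingers, y is the line along which they close (so a half turn about z gives the same grasp; the last joint's range is limited). The gripper opens to 92 mm and grips with 3 to 60 N. Pads are 19 mm wide; open, the fingers measure 130 mm over their backs; the gripper's body (75 mm by 190 mm) begins 47 mm behind the grasp point.
Start: joints at [-1.252, 0.434, 0.025, 1.573, -0.012, 1.134, -0.075], TCP at [0.256, 0.57, 0.213] pointing down, gripper open.
Joint ranges: [-2.62, 2.62], [-0.44, 2.09], [-1.27, 1.32], [0.08, 2.57], [-1.32, 4.46], [0.12, 2], [-2.74, 2.74]. Speed limits (rad/s): [2.22, 2.22, 3.01, 3.01, 3.14, 3.14, 3.14].

INTERFACE

Orientations are given as a rotation vector (axis times angle).
In Python, from cell import sensors, optics, arm gives the robot as it stands.
- The arm moves only by the tool arm_command, never from a script. Its argument "deltas" is one flat list of numbers, 7 for each row, row after row: the turn, a rotation vector about the world's x, y, z as a fraction of full scale, then the shift along the world's x, y, z as a fraction of full scale, then the finger opening in mm, from 0 to 91.8. In form: [wx, wy, wz, dx, dy, dz, fingers, wx, wy, wz, dx, dy, dz, fingers, ...]. A call has 1 to 20 rows; each row is the pose to reach, as a shift and turn from the pose commanded when the call began; what a row does not reach only later rows make up. Full scale, the value 1, is 1 m for a shift and 90 degrees for a turn. A row lasts 1/10 s, in which the tool goes at most 50 mm and 8.59 degrees, less where a joint would pass 70% of its speed; a pose out of reach is approached as far as the arm can. A call with a number of a shift or a turn outside -1 to 1 is refused whole. A call with a gripper value outside its range is refused whole. The fingers move at their own pace and stop on an object; "force" is the grip in N (left out, the last holds). Time passes only in rows, so rows that repeat a pose let the fingers close. It gives the time, the measured TCP pose, the force, the opening and the grip force at its end, in the units of the state.
- sensors.observe(): the state, without advancing time (a new reading comes with each control period).
- optics.get_image(name): name is "scene" or "side" or "wrist"; returns the picture (400x640x3 uint8, blue, green, red); there is no depth.
- optics.calibration(name): a dict with "camera_matrix" (3x3 intrinsics, pixels), "D" ([k1, k2, p1, p2, k3] as OpenCV has them; the pictures are not rectified), "rvec" (rotation vector, rad) and "tvec" (3), from world to camera coordinates, as OpenCV has them. Camera axes: x right, y down, z forward; pixel columns grow to the right and rows downward; lengths in m; the calibration is good to about 2 mm. A picture is of the moment at which its call begins: read the wrist's pose just before it. calibration takes no time and is no camera call; for the wrist camera it gives the pose at the moment of the call.
- arm.sign_off(): hands the job in; it is judged then, once.
The state is a dict: "clock": time; "joints": joint angles; "dq": joint speeds; "joint_efforts": joint torques, N m; "position": TCP position; "ee_rot": TCP orientation; "force": force on the tool from outside, world axes, zero at the start; "ft_torque": the same for the moment, N m; "width": opening from 0.0 (shut) to 1.0 (fully open); "gripper_force": force on a finger pad.
Only numpy, scipy, OpenCV 4.12 (cv2) and the standard library are available. Lean on these libraries where they do the work, as an engineer would, in place of code of your own. Each camera call takes 0.05 s, during which the arm holds its last target. There are 200 camera calls.

## Working session

There is one attempt and no reset: what is moved stays moved. The work goes in short steps, Python scripts to look and compute and a tool call to move; the robot and the scene stay as the last step left them, time stands still between calls to the robot, and variables do not carry over. Pictures are saved under pics/ and viewed, at most 10 in all, crops included, and the job is handed in when it is done.

Besides the shell and the picture viewer there is one more tool, called after "Call:" as name(argument=value, ...) on one line, values as JSON. arm_command: Moves the arm, as the interface text tells. Its arguments: {"type":"object","properties":{"deltas":{"type":"array","items":{"type":"number"}},"force":{"type":"number"}},"required":["deltas"]}

```bash
mkdir -p pics; python3 - <<'E'
from cell import sensors, optics, arm
import cv2
s=sensors.observe();print(s['clock'],s['position'],s['ee_rot'],arm.nose_length)
for n in ("scene","side"):
    cv2.imwrite(f"pics/{n}0.png",optics.get_image(n)); c=optics.calibration(n);print(n,c)
E
```

```text
0.0 [0.25570597 0.56969548 0.21183141] [-6.57694376e-01 -3.07178679e+00  2.53238014e-03] 0.019
scene {'camera_matrix': array([[367.50391545,   0.        , 322.83859488],
       [  0.        , 367.50391545, 189.53346021],
       [  0.        ,   0.        ,   1.        ]]), 'D': array([-0.0225182,  0.       ,  0.       ,  0.       ,  0.       ]), 'rvec': array([ 2.31676607,  0.69559913, -0.24542446]), 'tvec': array([-0.4194627 , -0.13206756,  1.57693294])}
side {'camera_matrix': array([[368.56228807,   0.        , 315.52216279],
       [  0.        , 368.56228807, 198.88278643],
       [  0.        ,   0.        ,   1.        ]]), 'D': array([-0.01840367,  0.        ,  0.        ,  0.        ,  0.        ]), 'rvec': array([ 2.35003994, -0.77809058,  0.25491321]), 'tvec': array([-0.3880343 ,  0.28030582,  1.00424454])}
```

View pics/scene0.png

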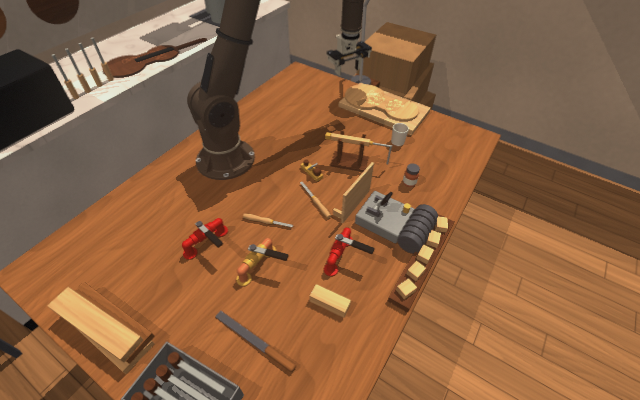

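View pics/side0.png

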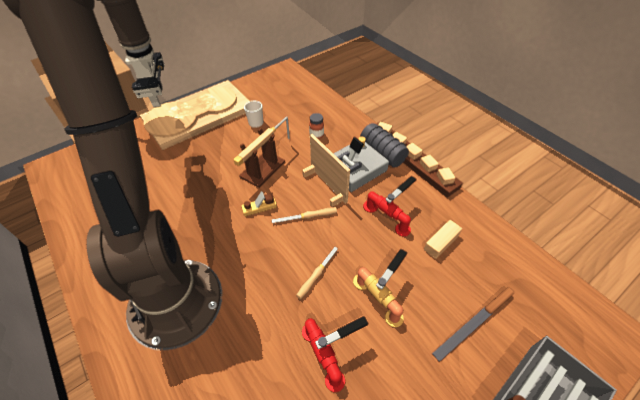

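Valve-like things: brass/copper at scene (257,260) / side (382,290). Red ones are at scene (204,238) and (340,250), side (323,352) and (388,210). I choose the brass one. Next, close crops.

```bash
cat > h.py <<'E'
import cv2,numpy as np
from cell import sensors,optics,arm
def ray(n,uv,c=None):
    c=c or optics.calibration(n);R=cv2.Rodrigues(c['rvec'])[0]
    p=cv2.undistortPoints(np.float64([[uv]]),c['camera_matrix'],c['D'])[0,0]
    return -R.T@c['tvec'].ravel(), R.T@np.array([*p,1])
def atz(n,uv,z,c=None):
    o,d=ray(n,uv,c);return o+d*(z-o[2])/d[2]
def tri(a,b):
    (o,d),(p,e)=ray('scene',a),ray('side',b)
    s=np.linalg.lstsq(np.c_[d,-e],p-o,rcond=None)[0]
    x,y=o+s[0]*d,p+s[1]*e
    return (x+y)/2,np.linalg.norm(x-y)
def proj(n,P,c=None):
    c=c or optics.calibration(n)
    return cv2.projectPoints(np.float64(P).reshape(-1,3),c['rvec'],c['tvec'],c['camera_matrix'],c['D'])[0][:,0]
def crop(im,x,y,w,h,k):
    o=cv2.resize(im[y:y+h,x:x+w],None,fx=k,fy=k,interpolation=cv2.INTER_CUBIC)
    for i in range(x-x%10+10,x+w,10): cv2.line(o,((i-x)*k,0),((i-x)*k,6 if i%50 else 14),(255,255,255),1)
    for j in range(y-y%10+10,y+h,10): cv2.line(o,(0,(j-y)*k),(6 if j%50 else 14,(j-y)*k),(255,255,255),1)
    cv2.putText(o,f"{x},{y}",(10,25),0,.45,(255,255,255),1)
    return o
E
python3 - <<'E'
from h import *
a=cv2.imread('pics/scene0.png');b=cv2.imread('pics/side0.png')
k=5
cv2.imwrite('pics/m1.png',np.vstack([np.hstack([crop(a,230,235,80,60,k),crop(b,340,240,80,60,k)]),np.hstack([crop(a,320,120,80,60,k),crop(b,225,113,80,60,k)])]))
k=4
cv2.imwrite('pics/m2.png',np.hstack([crop(a,330,160,100,80,k),crop(b,300,130,100,80,k)]))
E
```

```text
(no output)
```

View pics/m1.png

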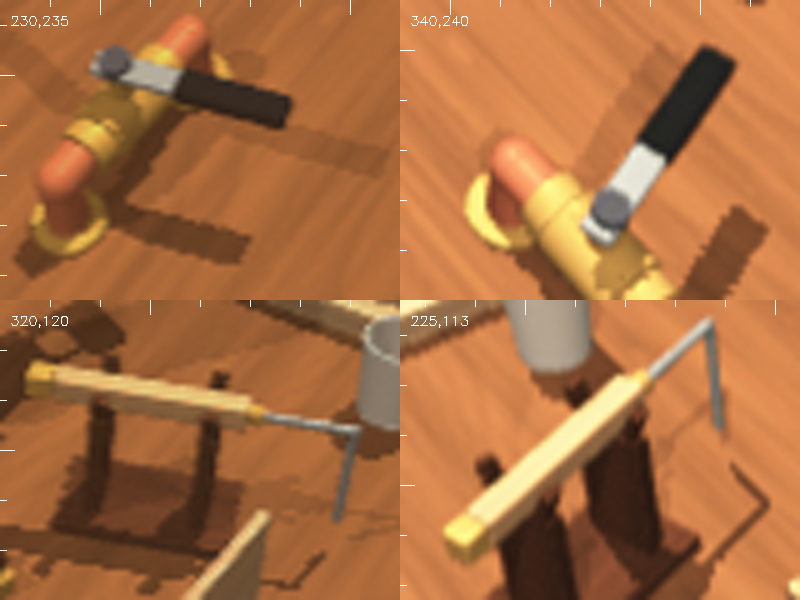

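View pics/m2.png

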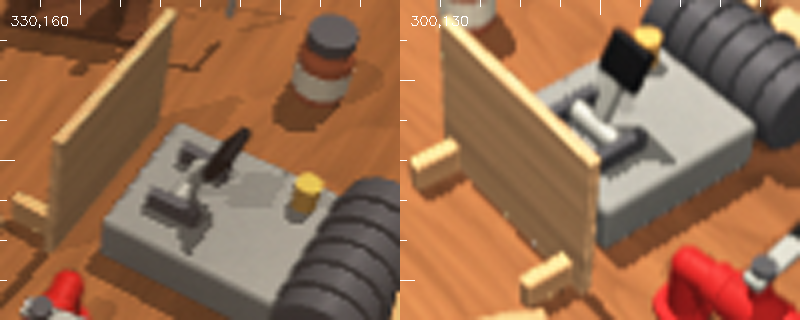

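The crops show:
- **Brass valve:** pivot at scene (253,247) / side (382,281.6), handle tip at scene (288,257) / side (403.6,251).
- **Rod:** cap at scene (326,136) / side (237.6,161), bend at scene (391.4,146.2) / side (287.2,117), tip at scene (387.6,164) / side (289,139).
- **Guard:** top corners at scene (343.8,195) and (373,163), side (349.5,171) and (310.8,136).
- **Lever:** tip at scene (391,193) / side (357.7,139).

```bash
python3 - <<'E'
from h import *
np.set_printoptions(precision=4,suppress=True)
for n,a,b in [('pivot',(253,247),(382,281.6)),('vtip',(287.8,257),(403.6,251.2)),('cap',(326,136),(237.6,161)),('bend',(391.4,146.2),(287.2,117)),('tip',(387.6,164),(289,139)),('gR',(343.8,195),(349.5,171)),('gL',(373,163),(310.8,136)),('lever',(391,193),(357.7,139))]:
    print(n,*tri(a,b))
print('valve pipe far flange etc: pipe ends', atz('scene',(238,270),.055),atz('scene',(269,240),.055))
s=sensors.observe();print(s['clock'],optics.calibration('wrist'))
print(cv2.Rodrigues(s['ee_rot'])[0])
E
```

```text
pivot [ 0.4482 -0.3265  0.1081] 0.0023562938771496712
vtip [ 0.5577 -0.2927  0.1008] 0.004176846060731642
cap [0.3577 0.2403 0.1296] 0.003614207464398098
bend [0.6054 0.3341 0.1263] 0.0007438634358142542
tip [0.6041 0.3347 0.0256] 0.0034606269509987898
gR [ 0.5934 -0.0202  0.1573] 0.003656210729365586
gL [0.5989 0.1827 0.1486] 0.003395297471820648
lever [0.7182 0.0885 0.1411] 0.008500171130409852
valve pipe far flange etc: pipe ends [ 0.4366 -0.3943  0.055 ] [ 0.4465 -0.2508  0.055 ]
0.1 {'camera_matrix': array([[296.218 ,   0.    , 318.8872],
       [  0.    , 296.218 , 200.0508],
       [  0.    ,   0.    ,   1.    ]]), 'D': array([-0.0248,  0.    ,  0.    ,  0.    ,  0.    ]), 'rvec': array([-2.4292, -1.5731, -0.2232]), 'tvec': array([-0.6245, -0.037 ,  0.3899])}
[[-0.9123  0.4095 -0.0005]
 [ 0.4095  0.9123 -0.0013]
 [-0.0001 -0.0014 -1.    ]]
```

Call:
arm_command(deltas=[0,0,0,0.27,-0.95,0.06,0,0,0,0,0.27,-0.95,0.06,0,0,0,0,0.27,-0.95,0.06,0,0,0,0,0.27,-0.95,0.06,0,0,0,0,0.27,-0.95,0.06,0,0,0,0,0.27,-0.95,0.06,0,0,0,0,0.27,-0.95,0.06,0,0,0,0,0.27,-0.95,0.06,0,0,0,0,0.27,-0.95,0.06,0,0,0,0,0.27,-0.95,0.06,0,0,0,0,0.27,-0.95,0.06,0,0,0,0,0.27,-0.95,0.06,0,0,0,0,0.27,-0.95,0.06,0,0,0,0,0.27,-0.95,0.06,0,0,0,0,0.27,-0.95,0.06,0,0,0,0,0.27,-0.95,0.06,0,0,0,0,0.27,-0.95,0.06,0,0,0,0,0.27,-0.95,0.06,0,0,0,0,0.27,-0.95,0.06,0,0,0,0,0.27,-0.95,0.06,0])

```text
clock: 2.1
position: [0.5258, -0.3825, 0.2721]
ee_rot: [-0.659, -3.071, 0.001]
force: [0.4, 0.4, -0.0]
width: 0.005
gripper_force: 0.0
```

```bash
python3 - <<'E'
from h import *
np.set_printoptions(precision=4,suppress=True)
s=sensors.observe();print(s['clock'],s['position'],s['ee_rot'],s['joints'])
c=optics.calibration('wrist');im=optics.get_image('wrist');cv2.imwrite('pics/w1.png',im);np.save('w1.npy',c,allow_pickle=True)
print('pred pivot,tip',proj('wrist',[[.4482,-.3265,.108],[.5577,-.2927,.106]],c))
print('red nut',*tri((343,240),(391,202)));print('knob',*tri((407,206),(362,139)))
E
```

```text
2.1 [ 0.5258 -0.3825  0.2721] [-0.6589 -3.0709  0.0008] [ 0.1328  0.4867  0.6574  1.4536 -0.3     1.3036  1.9612]
pred pivot,tip [[336.699   94.7412]
 [400.6325 173.286 ]]
red nut [ 0.662  -0.1365  0.0817] 0.012747213616221012
knob [0.7767 0.1248 0.0792] 0.0007014143532134209
```

View pics/w1.png

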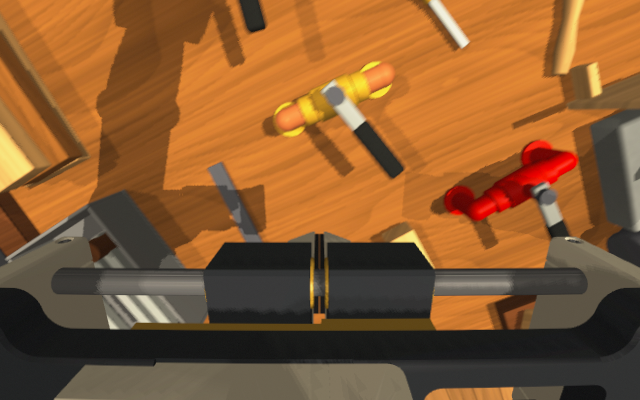

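The wrist view shows the brass valve with its pivot at (333,94) and handle tip at (398,172), matching the prediction. The way down beside the handle is clear.

Call:
arm_command(deltas=[0,0,0,0.023,0.032,-0.05,0,0,0,0,0.023,0.032,-0.1,0,0,0,0,0.023,0.032,-0.15,0,0,0,0,0.023,0.032,-0.172,0,0,0,0,0.023,0.032,-0.172,0,0,0,0,0.016,0.054,-0.172,0,0,0,0,0.014,0.069,-0.172,0,0,0,0,0.011,0.083,-0.172,0,0,0,0,0.007,0.094,-0.172,0,0,0,0,0.001,0.105,-0.172,0,0,0,0,-0.007,0.115,-0.172,0,0,0,0,-0.015,0.124,-0.172,0,0,0,0,-0.025,0.132,-0.172,0,0,0,0,-0.036,0.138,-0.172,0,0,0,0,-0.046,0.142,-0.172,0,0,0,0,-0.046,0.142,-0.172,0,0,0,0,-0.046,0.142,-0.172,0])

```text
clock: 3.85
position: [0.48, -0.238, 0.1009]
ee_rot: [0.658, 3.071, 0.0]
force: [0.2, 0.0, 0.4]
width: 0.004
gripper_force: 0.0
```

```bash
python3 - <<'E'
from h import *
np.set_printoptions(precision=4,suppress=True)
s=sensors.observe();print(s['clock'],s['position'],s['force'],s['joints'])
c=optics.calibration('wrist');w=optics.get_image('wrist');a=optics.get_image('scene');b=optics.get_image('side')
cv2.imwrite('pics/m3.png',np.vstack([np.hstack([crop(a,230,220,80,60,5),crop(b,340,240,80,60,5)]),cv2.resize(w,(800,500))[:200]]))
for t in (1.57,1.4,1.2,1):
    P=np.array([.448+.115*np.cos(t-.06),-.3265+.115*np.sin(t-.06),.106]);print(t,proj('scene',P),proj('side',P))
E
```

```text
3.85 [ 0.48   -0.238   0.1009] [0.2007 0.0498 0.4231] [-0.0793  0.462   0.6041  1.9587 -0.3522  0.825   1.8669]
1.57 [[277.0218 224.2385]] [[354.0012 248.4796]]
1.4 [[281.1544 227.4436]] [[360.2405 245.4729]]
1.2 [[285.0809 231.9901]] [[368.2255 243.2135]]
1 [[287.8351 237.2436]] [[376.6599 242.3856]]
```

View pics/m3.png

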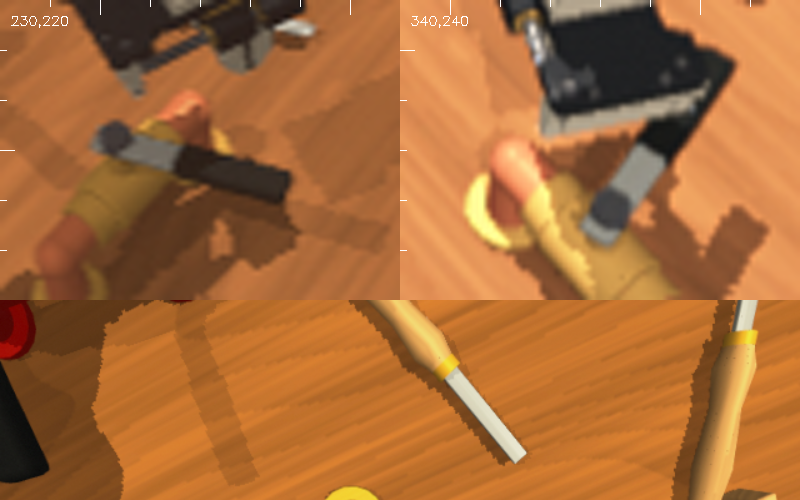

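The handle has not moved: its tip is still at scene (288,257). I'll check where the fingertips really are.

```bash
python3 - <<'E'
from h import *
np.set_printoptions(precision=1,suppress=True)
s=sensors.observe();p=s['position'];R=cv2.Rodrigues(s['ee_rot'])[0];print(s['position'],R)
Q=[p+R@np.array(v) for v in ([0,0,0],[0,0,.019],[0,0,-.047],[0,.095,-.047],[0,-.095,-.047],[.037,0,-.047],[-.037,0,-.047])]
print(proj('scene',Q),proj('side',Q))
E
```

```text
[ 0.5 -0.2  0.1] [[-0.9  0.4  0. ]
 [ 0.4  0.9 -0. ]
 [-0.  -0.  -1. ]]
[[278.3 234.1]
 [278.8 237.5]
 [277.3 225.5]
 [303.1 213. ]
 [249.8 238.7]
 [271.8 217.6]
 [282.9 233.6]] [[367.7 251.4]
 [367.  255.1]
 [369.4 241.9]
 [358.9 212.9]
 [381.2 274.6]
 [355.4 244.6]
 [383.2 239.1]]
```

Call:
arm_command(deltas=[0,0,0,0,0,0.04,0,0,0,0,0,0,0.06,0,0,0,0,0.025,-0.04,0.06,0,0,0,0,0.05,-0.08,0.06,0,0,0,0,0.072,-0.112,0.06,0,0,0,0,0.072,-0.112,0.06,0,0,0,0,0.072,-0.112,0.03,0,0,0,0,0.072,-0.112,0,0,0,0,0,0.072,-0.112,0,0,0,0,0,0.072,-0.112,0,0])

```text
clock: 5.0
position: [0.5517, -0.3496, 0.1008]
ee_rot: [-0.657, -3.071, -0.0]
force: [0.1, 0.3, 1.5]
width: 0.005
gripper_force: 0.0
```

```bash
python3 - <<'E'
from h import *
a=optics.get_image('scene');b=optics.get_image('side')
cv2.imwrite('pics/m4.png',np.hstack([crop(a,230,205,100,80,4),crop(b,340,220,100,80,4)]))
E
```

```text
(no output)
```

View pics/m4.png

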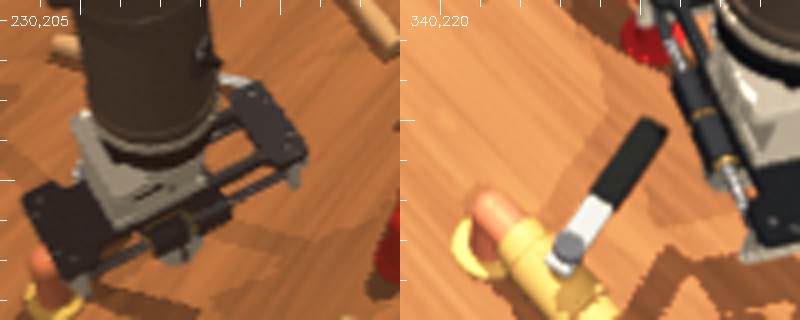

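Call:
arm_command(deltas=[0,0,0,0,0,-0.008,0,0,0,0,-0.002,0.012,-0.008,0,0,0,0,-0.004,0.024,-0.008,0,0,0,0,-0.007,0.036,-0.008,0,0,0,0,-0.01,0.05,-0.008,0,0,0,0,-0.01,0.05,-0.008,0])

```text
clock: 5.7
position: [0.542, -0.2964, 0.0926]
ee_rot: [-0.653, -3.072, -0.003]
force: [0.9, 1.5, 0.1]
width: 0.005
gripper_force: 0.0
```

```bash
cat >> h.py <<'E'
def black(n,piv,im=None):
    # dark grip pixels predicted: score handle angle by mean brightness along the grip
    im=optics.get_image(n) if im is None else im
    g=im.max(2).astype(float);out=[]
    for t in np.arange(0,2.0,.05):
        d=np.array([np.cos(t),np.sin(t),0]);P=[piv+d*r+np.array([-d[1],d[0],0])*w for r in np.linspace(.05,.11,9) for w in(-.008,0,.008)]
        uv=proj(n,P).round().astype(int);out.append((round(g[uv[:,1],uv[:,0]].mean()),round(t,2)))
    return sorted(out)[:4]
E
python3 - <<'E'
from h import *
piv=np.array([.448,-.3265,.106])
print(sensors.observe()['force'],black('scene',piv),black('side',piv),black('side',piv,cv2.imread('pics/side0.png')))
E
```

```text
[0.89868958 1.51826836 0.08125566] [(59, np.float64(0.5)), (62, np.float64(0.3)), (63, np.float64(0.25)), (63, np.float64(0.45))] [(72, np.float64(0.3)), (74, np.float64(0.25)), (94, np.float64(0.2)), (95, np.float64(0.35))] [(49, np.float64(0.3)), (57, np.float64(0.25)), (85, np.float64(0.35)), (93, np.float64(0.2))]
```

```bash
python3 - <<'E'
from h import *
a=optics.get_image('scene');b=optics.get_image('side');w=optics.get_image('wrist')
s=sensors.observe();print(s['position'],s['force'],s['ft_torque'])
p=s['position'];print(proj('scene',[p,p-[0,0,.019]]),proj('side',[p,p-[0,0,.019]]),proj('wrist',[p,p-[0,0,.019]]))
cv2.imwrite('pics/m5.png',np.vstack([np.hstack([crop(a,230,210,80,60,5),crop(b,360,210,80,60,5)]),np.hstack([cv2.resize(w,(480,300)),crop(w,240,180,160,150,2)])]))
E
```

```text
[ 0.54194319 -0.30052132  0.0928379 ] [-0.46311604 -0.12541068  0.00805781] [-0.07456081 -0.01160066 -0.01773234]
[[281.94911088 258.28217479]
 [282.34362703 261.48992409]] [[400.54224912 257.18333316]
 [399.3887924  260.7762566 ]] [[318.47171464 236.4468821 ]
 [318.52012982 225.45730087]]
```

View pics/m5.png

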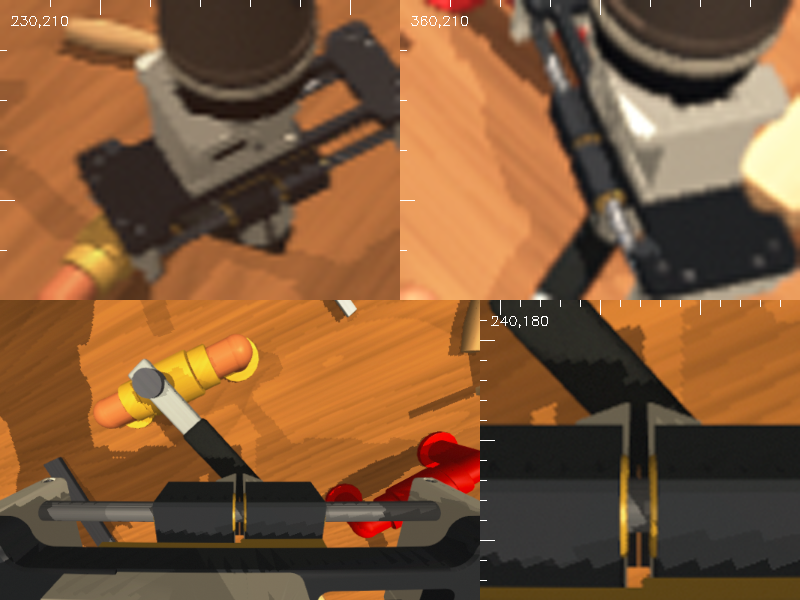

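The wrist view shows the fingers against the handle's trailing side: nut at (200,109), bar reaching (320,233), pipe from (151,149) to (317,69).

```bash
python3 - <<'E'
from h import *
np.set_printoptions(precision=4,suppress=True)
def yaw(a,b): d=b-a;return np.degrees(np.arctan2(d[1],d[0]))
n=atz('wrist',(200,109),.108);t=atz('wrist',(318,228),.106);p=atz('wrist',(151,149),.06);q=atz('wrist',(317,69),.06)
print(n,t,yaw(n,t),p,q,yaw(p,q))
c=np.load('w1.npy',allow_pickle=True).item()
n=atz('wrist',(333,94),.108,c);t=atz('wrist',(398,172),.106,c);p=atz('wrist',(290,122),.06,c);q=atz('wrist',(380,75),.06,c)
print(n,t,yaw(n,t),p,q,yaw(p,q))
E
```

```text
[ 0.4475 -0.3241  0.108 ] [ 0.5319 -0.2963  0.106 ] 18.259888399975804 [ 0.448  -0.3853  0.06  ] [ 0.4489 -0.2598  0.06  ] 89.60495553153267
[ 0.4459 -0.3298  0.108 ] [ 0.555 -0.295  0.106] 17.70682845363802 [ 0.4525 -0.3892  0.06  ] [ 0.4472 -0.2661  0.06  ] 92.43554576448014
```

Call:
arm_command(deltas=[0,0,0,0,0.01,0,0,0,0,0,-0.003,0.02,0,0,0,0,0,-0.006,0.03,0,0,0,0,0,-0.006,0.03,0,0,0,0,0,-0.006,0.03,0,0,0,0,0,-0.006,0.03,0,0])

```text
clock: 6.55
position: [0.536, -0.2701, 0.0928]
ee_rot: [0.658, 3.072, -0.001]
force: [-0.5, 0.0, 1.0]
width: 0.007
gripper_force: 0.0
```

```bash
python3 - <<'E'
from h import *
s=sensors.observe();print(s['position'],s['force'],s['ft_torque'])
piv=np.array([.448,-.3265,.106]);print(black('wrist',piv)) 
w=optics.get_image('wrist');b=optics.get_image('side')
cv2.imwrite('pics/m6.png',np.hstack([cv2.resize(w,(400,250)),crop(b,360,220,80,50,5)]))
E
```

```text
[ 0.53598323 -0.27012169  0.09281761] [-0.45451053  0.00160795  0.9618458 ] [-0.04508726 -0.02329431  0.00151584]
[(32, np.float64(0.3)), (35, np.float64(0.35)), (43, np.float64(0.2)), (43, np.float64(0.25))]
```

View pics/m6.png

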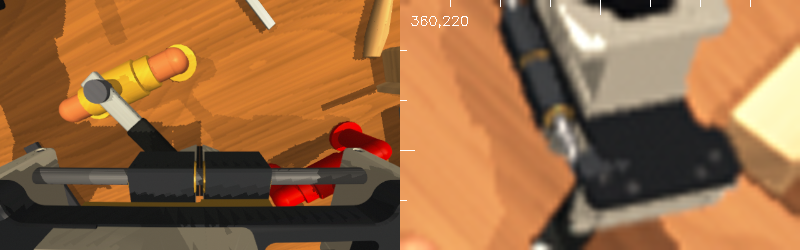

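```bash
python3 - <<'E'
from h import *
np.set_printoptions(precision=4,suppress=True)
def yaw(a,b): d=b-a;return np.degrees(np.arctan2(d[1],d[0]))
n=atz('wrist',(155,147),.108)
for q in ((250,232),(264,237),(272,232)):
    t=atz('wrist',q,.106);print(n,t,yaw(n,t))
# fit bar angle: grey/black visible part, r .015-.06, excluding gripper region, from wrist image
im=optics.get_image('wrist').astype(float)
sat=im.max(2)-im.min(2)
for T in np.arange(0,1.6,.1):
    d=np.array([np.cos(T),np.sin(T),0]);e=np.array([-d[1],d[0],0])
    P=[np.array([.448,-.3255,.106])+d*r+e*w for r in np.linspace(.02,.06,9) for w in(-.006,0,.006)]
    uv=proj('wrist',P).round().astype(int);print(round(T,2),sat[uv[:,1],uv[:,0]].mean().round())
E
```

```text
[ 0.4482 -0.3254  0.108 ] [ 0.512  -0.3028  0.106 ] 19.490763206460233
[ 0.4482 -0.3254  0.108 ] [ 0.5181 -0.2968  0.106 ] 22.213891354928673
[ 0.4482 -0.3254  0.108 ] [ 0.5172 -0.2912  0.106 ] 26.356341504072393
0.0 83.0
0.1 63.0
0.2 52.0
0.3 19.0
0.4 18.0
0.5 46.0
0.6 76.0
0.7 107.0
0.8 129.0
0.9 134.0
1.0 145.0
1.1 148.0
1.2 150.0
1.3 169.0
1.4 179.0
1.5 181.0
```

Call:
arm_command(deltas=[0,0,0,0,0,0.04,0,0,0,0,0,0,0.07,0,0,0,0,0,0,0.07,0,0,0,0,0.016,-0.04,0.07,0,0,0,0,0.016,-0.09,0.07,0,0,0,0,0.016,-0.09,0.07,0,0,0,0,0.016,-0.09,0.03,0,0,0,0,0.016,-0.09,-0.02,0,0,0,0,0.016,-0.09,-0.02,0,0,0,0,0.016,-0.09,-0.02,0])

```text
clock: 7.75
position: [0.5512, -0.3598, 0.0725]
ee_rot: [-0.658, -3.07, -0.0]
force: [0.0, -0.2, 0.0]
width: 0.004
gripper_force: 0.0
```

```bash
cat >> h.py <<'E'
def hang(rs=(.02,.06)):
    im=optics.get_image('wrist').astype(float);sat=im.max(2)-im.min(2);o=[]
    for T in np.arange(0,1.8,.05):
        d=np.array([np.cos(T),np.sin(T),0]);e=np.array([-d[1],d[0],0])
        P=[np.array([.448,-.3255,.106])+d*r+e*w for r in np.linspace(*rs,9) for w in(-.006,0,.006)]
        uv=proj('wrist',P).round().astype(int).clip(0,[639,399]);o.append((int(sat[uv[:,1],uv[:,0]].mean()),round(float(T),2)))
    return sorted(o)[:3]
E
python3 - <<'E'
from h import *
s=sensors.observe();print(s['position'],s['force'],hang())
E
```

```text
[ 0.55122983 -0.35980685  0.07250898] [ 0.04683769 -0.21560475  0.04640294] [(17, 0.2), (17, 0.25), (18, 0.3)]
```

Call:
arm_command(deltas=[0,0,0,0,0.01,0,0,0,0,0,0,0.02,0,0,0,0,0,-0.002,0.03,0,0,0,0,0,-0.004,0.04,0,0,0,0,0,-0.006,0.05,0,0,0,0,0,-0.008,0.06,0,0,0,0,0,-0.01,0.07,0,0,0,0,0,-0.01,0.07,0,0,0,0,0,-0.01,0.07,0,0])

```text
clock: 8.7
position: [0.5419, -0.2892, 0.0726]
ee_rot: [-0.657, -3.072, -0.001]
force: [-0.2, 0.6, 0.3]
width: 0.006
gripper_force: 0.0
```

```bash
python3 - <<'E'
from h import *
s=sensors.observe();print(s['position'],s['force'],s['ft_torque'],hang((.02,.05)))
E
```

```text
[ 0.54194194 -0.28915707  0.0725597 ] [-0.20435904  0.62845105  0.2859343 ] [-0.00711151  0.05314168  0.08028691] [(21, 0.75), (22, 0.65), (22, 0.7)]
```

Call:
arm_command(deltas=[0,0,0,-0.005,0.009,0,0,0,0,0,-0.01,0.018,0,0,0,0,0,-0.015,0.025,0.002,0,0,0,0,-0.02,0.032,0.004,0,0,0,0,-0.026,0.038,0.005,0,0,0,0,-0.033,0.043,0.005,0,0,0,0,-0.04,0.048,0.005,0,0,0,0,-0.047,0.053,0.005,0,0,0,0,-0.054,0.056,0.005,0,0,0,0,-0.06,0.058,0.005,0,0,0,0,-0.06,0.058,0.005,0,0,0,0,-0.06,0.058,0.005,0])

```text
clock: 9.95
position: [0.4815, -0.2314, 0.0775]
ee_rot: [-0.658, -3.071, -0.001]
force: [0.5, 0.3, -1.1]
width: 0.007
gripper_force: 0.0
```

```bash
python3 - <<'E'
from h import *
s=sensors.observe();piv=np.array([.448,-.3255,.106]);print(s['position'],s['force'],s['ft_torque'],hang((.02,.05)),black('scene',piv),black('side',piv))
E
```

```text
[ 0.48153876 -0.23142589  0.07753494] [ 0.50245788  0.3342283  -1.08521425] [-0.03361285  0.00024238 -0.02974444] [(7, 0.95), (8, 1.15), (9, 0.9)] [(54, np.float64(1.45)), (54, np.float64(1.95)), (57, np.float64(1.5)), (61, np.float64(1.4))] [(51, np.float64(0.75)), (53, np.float64(0.8)), (55, np.float64(0.85)), (56, np.float64(0.7))]
```

Call:
arm_command(deltas=[0,0,0,0.03,0,0,0,0,0,0,0.03,0,0.04,0,0,0,0,0.03,0,0.08,0,0,0,0,0.04,-0.03,0.12,0,0,0,0,0.04,-0.06,0.16,0,0,0,0,0.04,-0.06,0.16,0,0,0,0,0.04,-0.06,0.16,0])

```text
clock: 10.8
position: [0.522, -0.2929, 0.2383]
ee_rot: [0.66, 3.07, -0.001]
force: [-0.6, 0.1, -1.0]
width: 0.004
gripper_force: 0.0
```

```bash
python3 - <<'E'
from h import *
s=sensors.observe();piv=np.array([.448,-.3255,.106]);print(s['position'],hang((.02,.05)),hang((.02,.11)),black('wrist',piv),black('side',piv))
E
```

```text
[ 0.52197202 -0.29287008  0.23826879] [(23, 1.5), (23, 1.55), (24, 1.45)] [(13, 1.5), (19, 1.45), (27, 1.55)] [(44, np.float64(1.5)), (89, np.float64(1.45)), (92, np.float64(1.4)), (102, np.float64(1.55))] [(53, np.float64(1.5)), (66, np.float64(1.55)), (96, np.float64(1.6)), (100, np.float64(1.45))]
```

Call:
arm_command(deltas=[0,0,0,-0.01,0.03,-0.04,0,0,0,0,-0.01,0.062,-0.08,0,0,0,0,-0.01,0.062,-0.12,0,0,0,0,-0.01,0.062,-0.16,0,0,0,0,-0.01,0.062,-0.16,0,0,0,0,-0.025,0.062,-0.16,0,0,0,0,-0.04,0.062,-0.16,0,0,0,0,-0.044,0.062,-0.16,0,0,0,0,-0.048,0.062,-0.16,0,0,0,0,-0.05,0.062,-0.16,0,0,0,0,-0.05,0.062,-0.16,0])

```text
clock: 12.1
position: [0.4731, -0.2297, 0.0783]
ee_rot: [0.656, 3.07, 0.0]
force: [3.7, 1.3, 1.5]
width: 0.006
gripper_force: 1.3
```

```bash
python3 - <<'E'
from h import *
s=sensors.observe();print(s['position'],s['force'],s['ft_torque'])
E
```

```text
[ 0.4731186  -0.22972985  0.07833537] [3.72098681 1.3328446  1.4829922 ] [ 0.283861   -0.58662005 -0.02564863]
```

Call:
arm_command(deltas=[0,0,0,-0.003,0,0,0,0,0,0,-0.006,0,0,0,0,0,0,-0.006,0,0,0,0,0,0,-0.006,0,0,0])

```text
clock: 12.5
position: [0.4718, -0.2298, 0.079]
ee_rot: [0.652, 3.064, -0.001]
force: [16.2, 2.9, -1.1]
width: 0.004
gripper_force: 7.1
```

Call:
arm_command(deltas=[0,0,0,0.03,0,0,0,0,0,0,0.03,0,0.05,0,0,0,0,0.03,0,0.1,0,0,0,0,0.03,0,0.15,0,0,0,0.1,0.02,0.05,0.17,30,0,0,0.2,0.01,0.1,0.17,60,0,0,0.3,0,0.15,0.17,60,0,0,0.4,-0.01,0.2,0.17,60,0,0,0.497,-0.02,0.25,0.17,60,0,0,0.497,-0.02,0.3,0.17,60,0,0,0.497,-0.02,0.35,0.17,60,0,0,0.497,-0.02,0.4,0.17,60,0,0,0.497,-0.02,0.45,0.17,60,0,0,0.497,-0.02,0.5,0.17,60,0,0,0.497,-0.02,0.505,0.17,60,0,0,0.497,-0.02,0.505,0.17,60,0,0,0.497,-0.02,0.505,0.17,60,0,0,0.497,-0.02,0.505,0.17,60])

```text
clock: 14.3
position: [0.4464, 0.273, 0.2476]
ee_rot: [0.556, -3.092, 0.001]
force: [-0.3, -0.6, 0.4]
width: 0.654
gripper_force: 0.0
```

```bash
python3 - <<'E'
from h import *
np.set_printoptions(precision=4,suppress=True)
s=sensors.observe();print(s['position'],s['ee_rot'],s['joints'],s['width'])
R=cv2.Rodrigues(s['ee_rot'])[0];print('tool y yaw',np.degrees(np.arctan2(R[1,1],R[0,1])))
w=optics.get_image('wrist');c=optics.calibration('wrist');np.save('w2.npy',c,allow_pickle=True);cv2.imwrite('pics/w2.png',w)
d=np.array([np.cos(.361),np.sin(.361),0]);o=np.array([.451,.2757,.136])
print(proj('wrist',[o+d*x for x in(-.102,0,.08,.165)],c))
piv=np.array([.448,-.3255,.106]);print(black('scene',piv),black('side',piv))
E
```

```text
[0.4464 0.273  0.2476] [ 0.5562 -3.0917  0.0013] [-0.9056  0.2384  0.3164  1.7872 -0.0806  1.1292  1.3638] 0.6537783653787012
tool y yaw 110.39664322346277
[[320.3066  87.8831]
 [320.6648 196.8552]
 [320.8946 268.7571]
 [321.0993 334.2797]]
[(54, np.float64(1.55)), (67, np.float64(1.6)), (68, np.float64(1.5)), (83, np.float64(1.65))] [(40, np.float64(1.6)), (74, np.float64(1.55)), (75, np.float64(1.65)), (100, np.float64(1.7))]
```

View pics/w2.png

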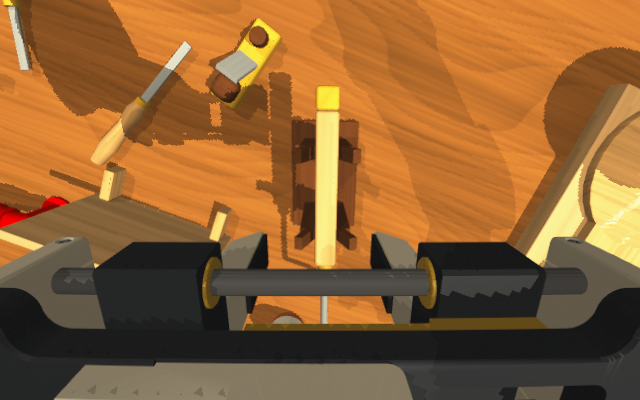

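The wrist view shows the rod along the column x≈327: cap end at (327.5,87), ferrule near (325,265). The stand's uprights lie beneath it around rows 150 and 235.

```bash
python3 - <<'E'
from h import *
np.set_printoptions(precision=4,suppress=True)
c=np.load('w2.npy',allow_pickle=True).item();im=cv2.imread('pics/w2.png').astype(int)
pts=[]
for v in range(115,235,10):  # pale handle: bright row segment
    row=im[v,300:350];m=np.where((row[:,2]>215)&(row[:,1]>185))[0];
    if len(m): pts.append((300+(m[0]+m[-1])/2,v)); print(v,300+m[0],300+m[-1],end='; ')
P=np.array([atz('wrist',p,.136,c) for p in pts]);k=np.polyfit(P[:,0],P[:,1],1)
yaw=np.arctan(k[0]);cap=atz('wrist',(327.5,87),.136,c);d=np.array([np.cos(yaw),np.sin(yaw)])
a=np.array([cap[0],np.polyval(k,cap[0])]);print('\nyaw',np.degrees(yaw),'cap',cap,'origin',a+.102*d)
E
```

```text
115 317 338; 125 317 337; 135 317 337; 145 317 337; 155 317 337; 165 317 337; 175 317 336; 185 317 336; 195 316 336; 205 316 335; 215 316 335; 225 316 335; 
yaw 19.754028437975467 cap [0.3526 0.2455 0.136 ] origin [0.4486 0.2805]
```

Call:
arm_command(deltas=[0,0,-0.007,0.003,0.006,-0.03,60,0,0,-0.007,0.003,0.006,-0.06,60,0,0,-0.007,0.003,0.006,-0.09,60,0,0,-0.007,0.003,0.006,-0.12,60,0,0,-0.007,0.003,0.006,-0.13,60,0,0,-0.007,0.003,0.006,-0.13,60,0,0,-0.007,0.003,0.006,-0.13,40,0,0,-0.007,0.003,0.006,-0.13,10,0,0,-0.007,0.003,0.006,-0.13,10,0,0,-0.007,0.003,0.006,-0.13,10,0,0,-0.007,0.003,0.006,-0.13,10,0,0,-0.007,0.003,0.006,-0.13,10,0,0,-0.007,0.003,0.006,-0.13,10], force=50)

```text
clock: 15.75
position: [0.449, 0.2813, 0.118]
ee_rot: [-0.543, 3.094, 0.0]
force: [-0.3, -0.4, 4.2]
width: 0.224
gripper_force: 50.0
```

Call:
arm_command(deltas=[0,0,0,0,0,0.03,10,0,0,0,0,0,0.07,10,0,0,0,0,0,0.12,10,0,0,0,0,0,0.16,10,0,0,0,0,0,0.16,10,0,0,-0.05,0.03,-0.04,0.16,10,0,0,-0.1,0.06,-0.08,0.16,10,0,0,-0.15,0.09,-0.12,0.16,10,0,0,-0.2,0.12,-0.16,0.16,10,0,0,-0.237,0.144,-0.191,0.16,10,0,0,-0.237,0.144,-0.191,0.16,10,0,0,-0.237,0.144,-0.191,0.16,10,0,0,-0.237,0.144,-0.191,0.16,10])

```text
clock: 17.05
position: [0.592, 0.0915, 0.2766]
ee_rot: [-0.035, -3.14, -0.001]
force: [0.2, 1.2, -0.8]
width: 0.226
gripper_force: 50.0
```

```bash
python3 - <<'E'
from h import *
np.set_printoptions(precision=4,suppress=True)
s=sensors.observe();print(s['position'],s['force'],s['ft_torque'],s['width'])
R=cv2.Rodrigues(s['ee_rot'])[0];print('y yaw',np.degrees(np.arctan2(R[1,1],R[0,1])))
p=s['position']+[0,0,.007]
# lever black paddle & rod leg by thresholds
for n in('scene','side'):
    im=optics.get_image(n);cv2.imwrite(f'pics/l_{n}.png',im)
    q=proj(n,[p+[.165,-.004,0],p+[.165,-.004,-.099],[.72,.0885,.14],[.691,.0885,.06]]).round(1);print(n,q.tolist())
    x,y=q[2].astype(int);g=im.max(2)[y-8:y+14,x-14:x+14];print(g)
E
```

```text
[0.592  0.0915 0.2766] [ 0.1507  1.2241 -0.8426] [ 0.0724  0.0384 -0.0059] 0.2256863669047881
y yaw 88.70619676010861
scene [[408.5, 169.2], [402.8, 190.5], [390.8, 194.5], [380.2, 205.7]]
[[180 165 154 154 156 157 160 162 160 157 158 159 161 163 179 186 183 184
  183 183 180 177 132 106  91  83  94  93]
 [157 157 155 157 157 159 162 162 159 159 160 161 162 162 164 162 176 182
  182 180 177 174 128  90  84  85  95  91]
 [158 155 157 158 159 162 163 160 157 158 160 159 161 161 160 160 160 160
  174 177 173 156 107  85  86  89  94  88]
 [156 156 157 158 161 163 160 158 157 158 161 161 161 160 158 158 158 156
  154 151 150 150 109  85  80  91  95  88]
 [152 157 157 160 163 162 160 158 158 160 161 160 159 156 156 158 156 153
  148 146 152 153 109  83  85  93  98  89]
 [158 150 157 162 161 160 158 159 158 159 175 165 155 156 133 146 152 147
  149 151 153 152 147 147 108  88  87  86]
 [166 167 160 154 158 160 158 158 159 175 180 177 174 129  71  54 106 142
  151 151 152 148 149 153 156 110  86  86]
 [164 164 164 167 161 152 155 158 175 180 178 173 114  56  50  48  82 138
  150 151 148 149 
[... 3607 characters left out ...]
181 180 184 193 204 217 184  51  17  21  21  21  21  22  22  22  22  22
   18  28  92 133 178 214 219 186 133  72]
 [184 181 183 200 205 210 147  39  16  19  21  20  20  22  22  23  22  19
   17  49 125 124 128 175 217 216 197 168]
 [184 195 202 208 213 213 164  83  34  17  19  19  21  21  20  21  20  17
   21  77 124 118 116 140 212 217 218 214]
 [201 207 213 212 213 213 188 156 109  44  21  18  21  21  21  20  19  17
   50 112 125 124 130 183 216 216 215 216]
 [211 210 211 212 211 210 189 183 166 131  59  22  20  20  21  19  16  33
  133 183 184 183 186 212 215 214 213 213]
 [209 210 208 208 187 193 183 184 178 170 136  56  21  19  18  17  13  56
  193 215 213 211 211 212 212 212 213 213]]
```

Call:
arm_command(deltas=[0,0,0,0,0,-0.025,10,0,0,0,0,0,-0.05,10,0,0,0,0,0,-0.072,10,0,0,0,0,0,-0.072,10,0,0,0,0,0,-0.072,10])

```text
clock: 17.65
position: [0.5927, 0.091, 0.2061]
ee_rot: [-0.036, -3.141, -0.0]
force: [-0.4, -0.2, -0.6]
width: 0.227
gripper_force: 50.0
```

```bash
python3 - <<'E'
from h import *
np.set_printoptions(precision=4,suppress=True)
s=sensors.observe();print(s['position'],s['force'],s['ft_torque'])
# lever & leg location by image: bright-grey leg near its predicted place, dark paddle blob
p=s['position']+[0,0,.007]
for n in('scene','side'):
    im=optics.get_image(n);cv2.imwrite(f'pics/l2_{n}.png',im);old=cv2.imread(f'pics/{n}0.png')
    q=proj(n,[p+[.165,-.004,-z] for z in(0,.03,.06,.09,.099)]).round(1)
    print(n,q.tolist())
    D=np.abs(im.astype(int)-old).max(2)
    for u,v in q[1:]:
        v=int(round(v));u=int(u);print(v,[(u+k,int(D[v,u+k])) for k in range(-6,7)])
E
```

```text
[0.5927 0.091  0.2061] [-0.4195 -0.1901 -0.581 ] [ 0.0164 -0.0079  0.015 ]
scene [[404.5, 184.8], [402.8, 190.9], [401.3, 196.9], [399.7, 202.6], [399.3, 204.3]]
191 [(396, 17), (397, 17), (398, 16), (399, 17), (400, 19), (401, 37), (402, 40), (403, 17), (404, 16), (405, 18), (406, 18), (407, 18), (408, 19)]
197 [(395, 16), (396, 18), (397, 18), (398, 18), (399, 57), (400, 76), (401, 60), (402, 26), (403, 18), (404, 18), (405, 17), (406, 17), (407, 18)]
203 [(393, 4), (394, 4), (395, 4), (396, 3), (397, 20), (398, 60), (399, 62), (400, 13), (401, 5), (402, 1), (403, 9), (404, 15), (405, 7)]
204 [(393, 4), (394, 4), (395, 4), (396, 4), (397, 13), (398, 33), (399, 30), (400, 4), (401, 4), (402, 5), (403, 5), (404, 5), (405, 6)]
side [[368.7, 115.6], [367.8, 123.1], [367.0, 130.4], [366.1, 137.3], [365.9, 139.4]]
123 [(361, 11), (362, 9), (363, 8), (364, 8), (365, 10), (366, 5), (367, 101), (368, 105), (369, 55), (370, 6), (371, 8), (372, 8), (373, 8)]
130 [(361, 9), (362, 8), (363, 6), (364, 6), (365, 4), (366, 6), (367, 14), (368, 4), (369, 5), (370, 5), (371, 5), (372, 6), (373, 8)]
137 [(360, 8), (361, 9), (362, 6), (363, 17), (364, 13), (365, 17), (366, 68), (367, 55), (368, 7), (369, 5), (370, 5), (371, 6), (372, 4)]
139 [(359, 9), (360, 6), (361, 8), (362, 6), (363, 16), (364, 21), (365, 17), (366, 66), (367, 29), (368, 3), (369, 4), (370, 4), (371, 6)]
```

Call:
arm_command(deltas=[0,0,0,-0.01,0,0,10,0,0,0,-0.02,0,0,10,0,0,0,-0.03,0,0,10,0,0,0,-0.038,0,0,10,0,0,0,-0.046,0,0,10,0,0,0,-0.054,0,0,10,0,0,0,-0.062,0.001,0,10,0,0,0,-0.07,0.001,0,10,0,0,0,-0.076,0.001,0,10,0,0,0,-0.08,0.001,0,10,0,0,0,-0.08,0.001,0,10])

```text
clock: 18.85
position: [0.5124, 0.0913, 0.2057]
ee_rot: [-0.038, -3.141, -0.0]
force: [1.4, 0.1, 0.4]
width: 0.226
gripper_force: 50.0
```

```bash
cat >> h.py <<'E'
def lever(ax=(.690,.0875,.06)):
    for n in('scene','side'):
        im=optics.get_image(n);g=im.max(2).astype(float);o=[]
        for t in np.arange(-.1,1.05,.05):
            a=.45-t;d=np.array([np.sin(a),0,np.cos(a)])
            P=[np.array(ax)+d*r+np.array([0,w,0]) for r in np.linspace(.05,.082,7) for w in(-.018,-.009,0,.009,.018)]
            uv=proj(n,P).round().astype(int);o.append((int(g[uv[:,1],uv[:,0]].mean()),round(float(t),2)))
        print(n,sorted(o)[:4])
E
python3 - <<'E'
from h import *
s=sensors.observe();print(s['position'],s['force'],s['ft_torque']);lever()
for n in('scene','side'):
    optics_get=optics.get_image; optics.get_image=lambda k: cv2.imread(f'pics/{k}0.png')
    lever();optics.get_image=optics_get;break
E
```

```text
[0.51238838 0.09132555 0.20567684] [1.38302543 0.07632169 0.41371444] [-0.05657753 -0.4390682  -0.00404976]
scene [(53, 0.8), (54, 0.75), (60, 0.85), (68, 0.7)]
side [(23, 0.75), (26, 0.7), (37, 0.65), (38, 0.8)]
scene [(50, 0.1), (51, 0.15), (54, 0.2), (72, 0.05)]
side [(43, 0.1), (43, 0.15), (48, 0.05), (50, 0.2)]
```

Call:
arm_command(deltas=[0,0,0,-0.004,0,0,10,0,0,0,-0.007,0,0,10,0,0,0,-0.01,0,0,10,0,0,0,-0.01,0,0,10,0,0,0,-0.01,0,0,10])

```text
clock: 19.45
position: [0.5027, 0.0912, 0.2056]
ee_rot: [-0.038, -3.141, -0.0]
force: [0.7, 0.5, -0.3]
width: 0.23
gripper_force: 50.0
```

```bash
python3 - <<'E'
from h import *
s=sensors.observe();print(s['position'],s['force'],s['ft_torque']);lever()
E
```

```text
[0.50265253 0.09122955 0.20562749] [ 0.74742094  0.47931093 -0.3316344 ] [-0.00371018 -0.22216985  0.04050215]
scene [(49, 1.0), (53, 0.95), (61, 0.9), (75, 0.85)]
side [(22, 0.95), (23, 0.9), (41, 0.85), (46, 1.0)]
```

Call:
arm_command(deltas=[0,0,0,-0.003,0,0,10,0,0,0,-0.005,0,0,10,0,0,0,-0.005,0,0,10,0,0,0,-0.005,0,0,10])

```text
clock: 19.95
position: [0.4977, 0.0913, 0.2057]
ee_rot: [-0.038, -3.141, -0.0]
force: [-0.3, 0.2, -0.6]
width: 0.225
gripper_force: 50.0
```

```bash
python3 - <<'E'
from h import *
s=sensors.observe();print(s['position'],s['force'],s['ft_torque']);lever()
E
```

```text
[0.49770703 0.09126784 0.20565275] [-0.32193335  0.16098252 -0.60365194] [-0.0011454  -0.16250557  0.01519965]
scene [(57, 1.0), (67, 0.95), (83, 0.9), (97, 0.85)]
side [(23, 1.0), (39, 0.95), (77, 0.9), (128, 0.85)]
```

Call:
arm_command(deltas=[0,0,0,-0.003,0,0,10,0,0,0,-0.006,0,0,10,0,0,0,-0.006,0,0,10,0,0,0,-0.006,0,0,10])

```text
clock: 20.45
position: [0.4918, 0.0913, 0.2057]
ee_rot: [-0.038, -3.141, -0.0]
force: [1.4, 0.4, 0.5]
width: 0.224
gripper_force: 50.0
```

```bash
python3 - <<'E'
from h import *
s=sensors.observe();print(s['position'],s['force'],s['ft_torque'])
for ax in ((.690,.0875,.06),(.684,.0875,.06),(.678,.0875,.06)): lever(ax)
p=s['position']+[0,0,.007]
for n in('scene','side'):
    im=optics.get_image(n)
    q=proj(n,[p+[.165,-.004,-z] for z in(0,.03,.06,.09,.099)]).round(1);print(n,q.tolist())
    x,y=q[-1].astype(int);print(im.max(2)[y-14:y+10,x-12:x+12])
E
```

```text
[0.49175515 0.09127094 0.20574291] [1.3631055  0.36910336 0.51325157] [ 0.05450627 -0.3448591   0.05445294]
scene [(59, 1.0), (70, 0.95), (86, 0.9), (98, 0.85)]
side [(23, 1.0), (39, 0.95), (76, 0.9), (127, 0.85)]
scene [(49, 1.0), (51, 0.95), (58, 0.9), (68, 0.85)]
side [(24, 0.95), (36, 0.9), (51, 1.0), (60, 0.85)]
scene [(49, 0.9), (50, 0.95), (51, 0.85), (58, 1.0)]
side [(32, 0.85), (36, 0.9), (48, 0.8), (85, 0.75)]
scene [[377.0, 172.6], [375.9, 178.7], [374.9, 184.7], [373.8, 190.5], [373.5, 192.2]]
[[132 109 112 110 106 105 106 108 108 107 122 143 151 136 107  91 136 150
  152 155 155 154 152 150]
 [108 111 111 108 105 106 108 108 108 107 130 149 150 135 108  92 135 150
  151 154 154 153 150 152]
 [110 112 107 105 106 108 108 108 109 108 133 147 146 126 103 100 138 152
  154 155 154 151 152 154]
 [111 110 106 105 107 109 109 109 108 105 140 147 146 119  99  99 136 154
  156 156 154 152 154 155]
 [109 106 106 106 109 108 109 109 107 114 138 146 150 123  99  98 140 155
  156 154 151 151 156 155]
 [106 105 107 108 108 108 109 107 106 112 136 149 154 125  99 110 145 155
  155 152 
[... 3646 characters left out ...]
44 255 244 250 204 179 176 159 143 130  94  75  35  12  11  15  13
   32 121 207 208 205 205]
 [143 178 231 205 237 203 186 158 129 105 105  89  83 100  41  11  12  13
   19  91 203 209 205 205]
 [144 142 152 167 208 212 246 199 128 101  77  62  84 149 107  38  14  11
   11  48 158 205 206 204]
 [150 145 139 144 193 249 255 253 191  94  46  41  81 147 149  70  34  17
   17  73 171 205 207 206]
 [148 149 145 140 157 236 255 255 253 176  79  41  60 110 138 101  71  50
   44 104 186 196 205 205]
 [142 148 150 147 141 163 237 255 255 253 213 105  68  82 101 111  99  75
   77 114 177 209 202 204]
 [136 143 147 149 145 141 161 237 255 255 255 228 131  93  84  92  96  85
  101 120 171 235 218 196]]
```

Call:
arm_command(deltas=[0,0,0,0.01,0,0,10,0,0,0,0.025,0,0,10,0,0,0,0.025,0,0.03,10,0,0,0,0.025,0,0.06,10,0,0,0,0.025,0,0.085,10,0,0,0,0.025,0,0.085,10,0,0,0.05,0.01,0.04,0.085,10,0,0,0.1,0,0.08,0.085,10,0,0,0.15,-0.015,0.12,0.085,10,0,0,0.2,-0.03,0.16,0.085,10,0,0,0.237,-0.043,0.19,0.085,10,0,0,0.237,-0.043,0.19,0.085,10,0,0,0.237,-0.043,0.19,0.085,10,0,0,0.237,-0.043,0.19,0.085,10])

```text
clock: 22.25
position: [0.4494, 0.2799, 0.29]
ee_rot: [0.54, -3.094, 0.002]
force: [0.4, -0.3, -1.3]
width: 0.228
gripper_force: 50.0
```

```bash
cat > rod.py <<'E'
from h import *
np.set_printoptions(precision=4,suppress=True)
s=sensors.observe();print(s['position'],s['ee_rot'],s['force'],s['ft_torque'])
lever((.684,.0875,.06))
p=s['position']+[0,0,.007];yaw=np.radians(19.8);d=np.array([np.cos(yaw),np.sin(yaw),0])
for n in('scene','side'):
    im=optics.get_image(n).astype(int);old=cv2.imread(f'pics/{n}0.png')
    D=np.abs(im-old).max(2)
    q=proj(n,[p+d*.165-[0,0,z] for z in(.03,.06,.09,.096)])
    for u,v in q:
        u0,v=int(u),int(round(v));seg=D[v,u0-12:u0+13]-np.median(D[v,u0-12:u0+13]);seg[seg<15]=0
        print(n,v,round(u,1),(seg*np.arange(u0-12,u0+13)).sum()/max(seg.sum(),1),seg.max())
E
python3 rod.py
```

```text
[0.4494 0.2799 0.29  ] [ 0.5401 -3.094   0.0017] [ 0.4278 -0.314  -1.3163] [ 0.0605  0.0695 -0.0144]
scene [(43, 0.95), (43, 1.0), (55, 0.9), (63, 0.85)]
side [(24, 0.95), (35, 0.9), (52, 1.0), (62, 0.85)]
scene 117 397.3 394.56869009584665 111.0
scene 124 395.9 394.72592592592594 58.0
scene 130 394.7 394.0 43.0
scene 131 394.4 394.0 22.0
side 82 283.4 276.5474777448071 87.0
side 90 284.1 284.10480349344977 95.0
side 97 284.9 284.76510067114094 68.0
side 99 285.0 284.9710144927536 66.0
```

Call:
arm_command(deltas=[0,0,0,0,0.001,-0.04,10,0,0,0,0,0.001,-0.08,10,0,0,0,0,0.001,-0.12,10,0,0,0,0,0.001,-0.145,10,0,0,0,0,0.001,-0.157,10,0,0,0,0,0.001,-0.165,10,0,0,0,0,0.001,-0.17,10,0,0,0,0,0.001,-0.17,10,0,0,0,0,0.001,-0.17,10])

```text
clock: 23.35
position: [0.4495, 0.2826, 0.1216]
ee_rot: [-0.543, 3.093, 0.001]
force: [-1.1, 0.2, -1.4]
width: 0.225
gripper_force: 50.0
```

```bash
python3 rod.py
```

```text
[0.4495 0.2826 0.1216] [-0.5433  3.0928  0.0014] [-1.0885  0.1561 -1.385 ] [ 0.0923  0.0947 -0.0023]
scene [(43, 0.95), (43, 1.0), (54, 0.9), (63, 0.85)]
side [(24, 0.95), (35, 0.9), (53, 1.0), (63, 0.85)]
scene 151 390.6 0.0 0.0
scene 156 389.5 0.0 0.0
scene 162 388.4 382.53521126760563 21.0
scene 163 388.2 394.0 15.0
side 123 286.9 277.8021818181818 183.0
side 129 287.5 277.8792756539235 86.0
side 135 288.1 277.06779661016947 28.0
side 137 288.3 0.0 0.0
```

Call:
arm_command(deltas=[0,0,0,0,0,-0.003,10,0,0,0,0,-0.003,10,0,0,0,0,0,-0.003,30,0,0,0,0,0,-0.003,60,0,0,0,0,0,-0.003,60,0,0,0,0,0,-0.003,60,0,0,0,0,0,0.03,60,0,0,0,0,0,0.07,60,0,0,0,0,0,0.12,60,0,0,0,0,0,0.15,60,0,0,0,0,0,0.15,60,0,0,0,0,0,0.15,60])

```text
schema error: expected a multiple of 7 numbers
```

```bash
python3 - <<'E'
from h import *
np.set_printoptions(precision=4,suppress=True)
print(sensors.observe()['clock'],sensors.observe()['width'])
c=optics.calibration('wrist');im=optics.get_image('wrist').astype(int);P=[]
R=cv2.Rodrigues(c['rvec'])[0]
d=np.array([np.cos(.345),np.sin(.345),0])
for x in np.arange(-.08,.03,.01):
    u,v=proj('wrist',np.array([.4486,.2805,.136])+d*x,c)[0].round().astype(int)
    m=np.where((im[v,u-25:u+25,2]>215)&(im[v,u-25:u+25,1]>185))[0]
    if len(m): P.append(atz('wrist',(u-25+(m[0]+m[-1])/2,v),.136,c)); print(u,v,u-25+m[0],u-25+m[-1],end='; ')
P=np.array(P);k=np.polyfit(P[:,0],P[:,1],1);print('\nyaw',np.degrees(np.arctan(k[0])),'y at .4486',np.polyval(k,.4486))
lever((.684,.0875,.06));piv=np.array([.448,-.3255,.106]);print(black('scene',piv),black('side',piv))
for n,bx in(('scene',[(320,120,80,50),(240,205,60,30),(300,180,30,30),(300,285,55,35),(210,310,90,65),(400,160,25,30),(390,120,20,25)]),('side',[(270,110,30,35)])):
    D=np.abs(optics.get_image(n).astype(int)-cv2.imread(f'pics/{n}0.png')).max(2)
    print(n,[int((D[y:y+h,x:x+w]>40).sum()) for x,y,w,h in bx])
E
```

```text
23.55 0.2271619139754054
318 99 301 338; 318 120 300 339; 318 140 300 339; 318 159 308 338; 318 195 336 338; 
yaw 30.56720408921084 y at .4486 0.29667040098964054
scene [(43, 0.95), (43, 1.0), (54, 0.9), (63, 0.85)]
side [(25, 0.95), (36, 0.9), (53, 1.0), (63, 0.85)]
[(55, np.float64(1.55)), (68, np.float64(1.6)), (69, np.float64(1.5)), (84, np.float64(1.65))] [(41, np.float64(1.6)), (75, np.float64(1.55)), (76, np.float64(1.65)), (101, np.float64(1.7))]
scene [637, 713, 599, 0, 0, 0, 0]
side [248]
```

The first row was short one number, so that call was refused. I'll resend it.

Call:
arm_command(deltas=[0,0,0,0,0,-0.003,10,0,0,0,0,0,-0.003,10,0,0,0,0,0,-0.003,30,0,0,0,0,0,-0.003,60,0,0,0,0,0,-0.003,60,0,0,0,0,0,-0.003,60,0,0,0,0,0,0.03,60,0,0,0,0,0,0.07,60,0,0,0,0,0,0.12,60,0,0,0,0,0,0.15,60,0,0,0,0,0,0.15,60,0,0,0,0,0,0.15,60])

```text
clock: 25.1
position: [0.449, 0.2824, 0.2709]
ee_rot: [-0.544, 3.093, 0.001]
force: [-0.6, 0.8, 0.2]
width: 0.655
gripper_force: 0.0
```

```bash
cat > fin.py <<'E'
from h import *
np.set_printoptions(precision=4,suppress=True)
print(sensors.observe()['clock'],sensors.observe()['width'])
c=optics.calibration('wrist');im=optics.get_image('wrist').astype(int);P=[]
d=np.array([np.cos(.345),np.sin(.345),0])
for x in np.arange(-.08,.03,.01):
    u,v=proj('wrist',np.array([.4486,.2805,.136])+d*x,c)[0].round().astype(int)
    m=np.where((im[v,u-25:u+25,2]>215)&(im[v,u-25:u+25,1]>185))[0]
    if len(m): P.append(atz('wrist',(u-25+(m[0]+m[-1])/2,v),.136,c)); print(u,v,u-25+m[0],u-25+m[-1],end='; ')
P=np.array(P);k=np.polyfit(P[:,0],P[:,1],1);print('\nyaw',np.degrees(np.arctan(k[0])),'y at .4486',np.polyval(k,.4486))
lever((.684,.0875,.06));piv=np.array([.448,-.3255,.106]);print(black('scene',piv),black('side',piv))
for n,bx in(('scene',[(320,135,80,35),(240,205,60,15),(300,180,30,30),(300,285,55,35),(210,310,90,65),(400,160,25,30),(390,120,20,25)]),('side',[(270,110,30,35)])):
    D=np.abs(optics.get_image(n).astype(int)-cv2.imread(f'pics/{n}0.png')).max(2)
    print(n,[int((D[y:y+h,x:x+w]>40).sum()) for x,y,w,h in bx])
E
python3 fin.py
```

```text
25.1 0.6548063657359622
318 107 310 328; 318 117 310 328; 318 127 310 328; 318 137 310 328; 318 147 310 328; 318 157 310 328; 318 167 310 328; 318 176 310 328; 318 185 310 328; 318 194 310 328; 318 203 310 327; 
yaw 19.813863493389004 y at .4486 0.281285805933308
scene [(43, 1.0), (44, 0.95), (54, 0.9), (63, 0.85)]
side [(24, 0.95), (35, 0.9), (52, 1.0), (62, 0.85)]
[(54, np.float64(1.55)), (67, np.float64(1.6)), (68, np.float64(1.5)), (83, np.float64(1.65))] [(40, np.float64(1.6)), (73, np.float64(1.55)), (74, np.float64(1.65)), (99, np.float64(1.7))]
scene [41, 834, 532, 0, 0, 0, 0]
side [15]
```

```bash
python3 -c "
from cell import arm;print(arm.sign_off())"
```

```text
the job is handed in; nothing more can be done
None
```

I handed the job in at about 25 s; no verdict came back. By my measurements the valve is on its open stop, the lever reads pulled fully over (from image fits, touched only with the rod), and the rod is back in its notches and released. I saw no sign that any bystander moved, but arm shadow kept me from confirming the two gouges.

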